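# Snap the wide copy stand open

### The arm

A 6-joint arm with a two-finger parallel gripper is mounted at the origin on a cart in front of the work surface, level with it; the furniture and walls round the work are solid. World frame = base frame: x ahead of the robot, y to its left, z up, the work surface at z = 0. Lengths are in mm, angles in degrees, forces in N, time in s.
With the tool pointing down it reaches from about 300 to 850 mm from the base axis. Payload 4.2 kg.
Tool frame: the origin (TCP) lies between the finger pads; the fingertips stand 22 mm ahead of it and the grasp point (between the pads) lies 3 mm ahead of it; z points along the fingers, y is the direction in which the jaws open and shut (so a half turn about z gives the same grasp; the last joint's range is limited). The gripper opens to 91 mm and grips with 3 to 60 N. Pads are 32 mm wide; open, the fingers measure 118 mm over their backs; the gripper's body (76 mm by 178 mm) begins 60 mm behind the grasp point.
Start: joints at [68.526, 18.312, 89.639, -0, 72.044, -1.146], TCP at [199.759, 539.201, 235.976] pointing down, gripper open.
Joint ranges: [-177.97, 177.97], [-48.28, 115.42], [12.27, 149.76], [-77.06, 257.06], [2.81, 150.46], [-146.56, 146.56]. Speed limits (degrees/s): [147.25, 147.25, 180, 180, 180, 180].

### API

Orientations are given as [roll, pitch, yaw] about the fixed x, y, z axes, in that order (R = Rz(yaw) Ry(pitch) Rx(roll)).
In Python, from workcell import * gives the robot as it stands.
- The arm moves only by the shell command python3 -m jog 'ROWS' [OPENING] [FORCE]. ROWS is text: rows parted by semicolons, each of 6 numbers parted by spaces: the shift along the tool's x, y, z in units of 0.5 m (1.0 is 0.5 m), then the turn, a rotation vector about the tool's x, y, z in units of pi/2 rad (1.0 is pi/2 rad). A call has 1 to 20 rows; each row is the pose to reach, as a shift and turn from the pose measured when the call began, along the tool's axes at that moment; what a row does not reach only later rows make up. A row lasts 1/12 s, in which the tool goes at most 41.7 mm and 7.16 degrees, less where a joint would pass 70% of its speed; a pose out of reach is approached as far as the arm can. A call with a number of a shift or a turn outside -1 to 1 is refused whole. A call with a gripper value outside its range is refused whole. OPENING is the opening, from -1 (shut) to 1 (fully open), set as the call begins (- or left out, the last holds). The fingers move at their own pace and stop on an object; FORCE is the grip in N (left out, the last holds). Time passes only in rows, so rows that repeat a pose let the fingers close. It gives the time, the measured TCP pose, the force and the opening at its end, in the units of the state.
- state(): the state, without advancing time (a new reading comes with each control period).
- grab_frame(name): name is "side" or "top" or "wrist"; returns the picture (384x512x3 uint8, red, green, blue); there is no depth.
- calibration(name): a dict with "mtx" (3x3 intrinsics, pixels), "distortion" ([k1, k2, p1, p2, k3] as OpenCV has them; the pictures are not rectified), "rvec" (rotation vector, rad) and "tvec" (3), from world to camera coordinates, as OpenCV has them. Camera axes: x right, y down, z forward; pixel columns grow to the right and rows downward; lengths in mm; the calibration is good to about 2 mm. A picture is of the moment at which its call begins: read the wrist's pose just before it. calibration takes no time and is no camera call; for the wrist camera it gives the pose at the moment of the call.
- job_done(): hands the job in, once; it reports no verdict.
Trained networks look in the newest picture that a camera, given by its name, has taken for a name from the list of things; names that differ only in an ending like _2 or _b are one class to them, and where a whole thing is asked for, a point or a joint stands for the part that bears it (a point fixed in the world has none). Each returns a list of dicts, best first, with "confidence" (0 to 1); they miss things now and then, are a little off and sometimes report something else, mostly with a low value. They report only what shows in the picture. A call takes as long as a camera call.
- spot_in(query, camera): "rect" ([left, top, right, bottom] in pixels, round what is visible of it).
- tip_of(query, camera): "location" ([column, row] in pixels: a listed point, or the origin of a listed thing).
The state is a dict: "time_s": time; "qpos": joint angles; "qvel": joint speeds; "effort": joint torques, N m; "ee_pos": TCP position; "ee_rot": TCP orientation; "force": force on the tool from outside, world axes, zero at the start; "torque": the same for the moment, N m; "gripper_width": finger opening in mm.
Only numpy, scipy, OpenCV 4.12 (cv2) and the standard library are available. Lean on these libraries where they do the work, as an engineer would, in place of code of your own. Each camera call takes 0.05 s, during which the arm holds its last target. There are 200 camera calls.

### The job

Two small folding copy stands lie folded flat on the worktop. Open the wider one: raise its grey metal leaf by the pull bar at its front edge until the hinge spring snaps over and the leaf stays fully open against its stop, leaning slightly backward. Leave the narrower stand folded.

Things in the scene. Friction and masses are not known exactly. Their poses are not given: they have to be found in the camera images.
- wide_leaf (a joint): hinge angle (rad) of the wider stand's grey metal leaf: 0 folded flat on its base, grows as it is raised, 1.83 fully open on its stop (15 degrees past upright, leaning backward). An over-centre spring holds it at both ends: lifting takes 3 to 6 N at the pull bar at first, less later; from about 1.1 rad it goes on by itself to the open stop; let go before that, it falls shut.
- wide_pull (a point): centre of the wider stand's pull bar: black round bar, 12 mm thick, 26 mm long, parallel to the hinge, on a 12 mm wide tongue 33 mm out from the leaf's free edge; it moves on a 115 mm radius about the hinge. Folded: 26 mm above the worktop, free air below and at both ends. Taken by its two ends it turns between the fingers as the leaf rises. y along the bar, x to the hinge.
- wide_hinge (a point): middle of the wider stand's hinge axis, 26 mm above the worktop. y runs along the hinge; x is level, from the pull bar (folded) to the hinge and on to the back; z up. The stand is 140 mm wide along the hinge, its black base 100 mm deep and screwed to the worktop; the leaf is 118 mm wide, 4 mm thick and reaches 82 mm from the hinge.
- narrow_leaf (a joint): hinge angle (rad) of the other stand's leaf, 0 = folded flat. This stand is alike in all but width: 80 mm along the hinge. It has to stay folded. Either stand may be the one on the left.

How it is judged:
By the outcome, as a careful person would: the job done as asked, in the order asked, and still so for the second after the job is handed in, with the robot touching nothing.
It also fails if it takes over 40 s, if anything falls off the work surface, if the arm or the gripper's body presses on something with over 40 N, if the wrist force passes 120 N, or if a joint passes its speed limit or range.

## Working session

There is one attempt and no reset: what is moved stays moved. The work goes in short steps, Python scripts to look and compute and a shell command to move; the robot and the scene stay as the last step left them, time stands still between calls to the robot, and variables do not carry over. Pictures are saved under pics/ and viewed, about 8 in all and at most 12, crops included, and the job is handed in when it is done.

```bash
mkdir -p pics; ls; python3 - <<'E'
from workcell import *
import cv2
s=state();print(s)
for n in("top","side"):
    im=grab_frame(n);cv2.imwrite(f"pics/{n}0.png",im[:,:,::-1])
    for q in("wide_pull","wide_hinge"):print(n,q,tip_of(q,n)[:3])
    for q in("wide_leaf","narrow_leaf"):print(n,q,spot_in(q,n)[:3])
a=cv2.imread("pics/top0.png");b=cv2.imread("pics/side0.png")
cv2.imwrite("pics/both0.png",cv2.resize(cv2.hconcat([a,b]),(800,300)))
E
```

```text
pics
{'time_s': 0.0, 'qpos': array([ 6.85266978e+01,  1.83497965e+01,  8.97051582e+01, -6.44338060e-04,
        7.20427643e+01, -1.14519764e+00]), 'qvel': array([ 0.01251346,  0.03657096,  0.00370684, -0.00539155,  0.05391242,
       -0.06642342]), 'effort': array([ 4.54175824e-04, -4.12460411e+01, -2.31977051e+01,  7.27524748e-02,
        4.56566561e-02, -1.40159282e-04]), 'ee_pos': array([199.58182096, 538.76692716, 235.14718527]), 'ee_rot': array([-1.79902288e+02, -1.34053509e-03,  1.59672093e+02]), 'force': array([-0.50738901, -0.37132123, -0.10063411]), 'torque': array([-0.0142266 , -0.05801161,  0.00867145]), 'gripper_width': 91.21285717522743}
top wide_pull [{'location': [362.0, 248.1], 'confidence': 0.91}]
top wide_hinge [{'location': [360.9, 196.4], 'confidence': 0.71}]
top wide_leaf [{'rect': [331.6, 197.1, 386.9, 257.8], 'confidence': 0.74}]
top narrow_leaf [{'rect': [148.2, 171.2, 179.6, 232.1], 'confidence': 0.96}, {'rect': [334.6, 196.9, 387.3, 256.4], 'confidence': 0.51}]
side wide_pull [{'location': [314.8, 163.1], 'confidence': 0.86}]
side wide_hinge [{'location': [271.3, 160.3], 'confidence': 0.85}]
side wide_leaf [{'rect': [270.2, 149.0, 315.1, 176.5], 'confidence': 0.64}, {'rect': [206.3, 245.4, 270.5, 276.9], 'confidence': 0.31}]
side narrow_leaf [{'rect': [207.6, 246.4, 273.9, 274.2], 'confidence': 0.79}]
```

View pics/top0.png

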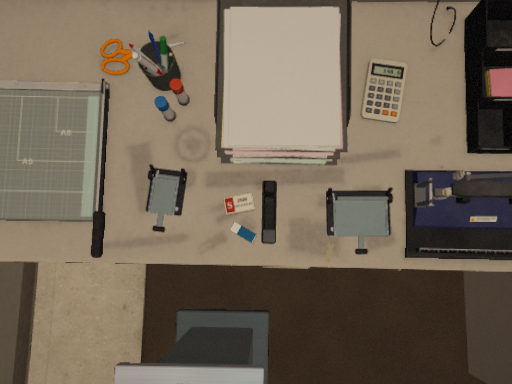

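```bash
cat > h.py <<'E'
from workcell import *
import cv2,numpy as np
def onplane(n,uv,z,c=None):
    c=c or calibration(n)
    p=cv2.undistortPoints(np.array([[uv]],float),np.array(c["mtx"]),np.array(c["distortion"]))[0,0]
    R=cv2.Rodrigues(np.array(c["rvec"],float))[0];t=np.array(c["tvec"],float).ravel()
    d=R.T@np.array([p[0],p[1],1]);o=-R.T@t
    return o+d*(z-o[2])/d[2]
E
python3 - <<'E'
from h import *
for n,u in(("top",(362,248.1)),("top",(360.9,196.4)),("side",(314.8,163.1)),("side",(271.3,160.3))):print(n,onplane(n,u,26).round(1))
for u in((148,171),(180,232)):print(onplane("top",u,26).round(1))
E
```

```text
top [ 407.7 -366.2   26. ]
top [ 519.9 -364.7   26. ]
side [ 390.9 -370.3   26. ]
side [ 519.2 -360.6   26. ]
[567.8 104.   26. ]
[434.7  28.2  26. ]
```

View pics/side0.png

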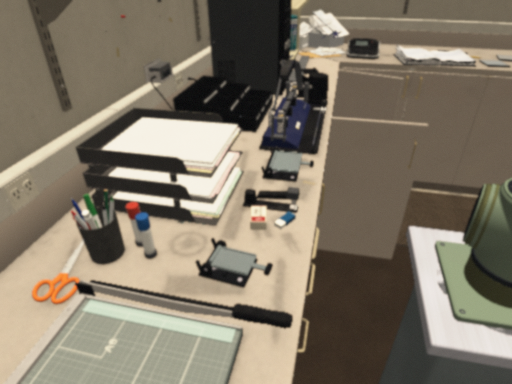

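The wide stand is on the right in the top view (pull bar about 362,250; hinge about 361,193). That puts the pull at about (407,-366) and the hinge at about (520,-365), so the radius of about 113 mm fits the 115 given. The narrow one is on the left at (165,195). I'll move over to the wide one.

```bash
python3 -m jog '-0.718 -0.67 0 0 0 0.887;-0.718 -0.67 0 0 0 0.887;-0.718 -0.67 0 0 0 0.887;-0.718 -0.67 0 0 0 0.887;-0.718 -0.67 0 0 0 0.887;-0.718 -0.67 0 0 0 0.887;-0.718 -0.67 0 0 0 0.887;-0.718 -0.67 0 0 0 0.887;-0.718 -0.67 0 0 0 0.887;-0.718 -0.67 0 0 0 0.887;-0.718 -0.67 0 0 0 0.887;-0.718 -0.67 0 0 0 0.887;-0.718 -0.67 0 0 0 0.887;-0.718 -0.67 0 0 0 0.887'
cat > rel.py <<'E'
# usage: rel.py x y z roll pitch yaw -> jog row from current pose
import sys;from h import *
from scipy.spatial.transform import Rotation as Ro
s=state();R=Ro.from_euler("xyz",s["ee_rot"],degrees=True)
a=list(map(float,sys.argv[1:]))
for i in range(0,len(a),6):
    T=Ro.from_euler("xyz",a[i+3:i+6],degrees=True)
    print((R.inv().apply(np.array(a[i:i+3])-s["ee_pos"])/500).round(4),((R.inv()*T).as_rotvec()/(np.pi/2)).round(4))
E
python3 rel.py 400 -366 235 180 0 0
```

```text
time_s: 1.67
ee_pos: [420.5, 99.1, 236.0]
ee_rot: [-180.0, -0.0, 79.6]
force: [-0.3, -0.3, -0.1]
gripper_width: 91.2
[-0.9224  0.1271  0.0016] [-2.000e-04 -1.000e-04  8.848e-01]
```

```bash
python3 -m jog '-0.922 0.127 0 0 0 0.885;-0.922 0.127 0 0 0 0.885;-0.922 0.127 0 0 0 0.885;-0.922 0.127 0 0 0 0.885;-0.922 0.127 0 0 0 0.885;-0.922 0.127 0 0 0 0.885;-0.922 0.127 0 0 0 0.885;-0.922 0.127 0 0 0 0.885;-0.922 0.127 0 0 0 0.885;-0.922 0.127 0 0 0 0.885;-0.922 0.127 0 0 0 0.885;-0.922 0.127 0 0 0 0.885;-0.922 0.127 0 0 0 0.885;-0.922 0.127 0 0 0 0.885;-0.922 0.127 0 0 0 0.885;-0.922 0.127 0 0 0 0.885'
python3 - <<'E'
from h import *
s=state();print(s["ee_pos"],s["ee_rot"],s["qpos"].round(1))
c=calibration("wrist");im=grab_frame("wrist");cv2.imwrite("pics/w1.png",im[:,:,::-1])
for q in("wide_pull","wide_hinge"):
    for d in tip_of(q,"wrist")[:2]:print(q,d,onplane("wrist",d["location"],26,c).round(1))
E
```

```text
time_s: 3.0
ee_pos: [400.4, -363.7, 236.0]
ee_rot: [-179.9, 0.0, 0.2]
force: [0.6, -0.1, 0.1]
gripper_width: 91.0
[ 400.36510057 -363.67960644  236.01570462] [-1.79941426e+02  3.08646907e-03  1.61516631e-01] [-43.5  15.3  94.    0.   70.7  46.3]
wide_pull {'location': [258.8, 176.6], 'confidence': 0.55} [ 399.1 -365.6   26. ]
wide_hinge {'location': [252.5, 70.8], 'confidence': 0.91} [ 514.1 -358.5   26. ]
```

View pics/w1.png

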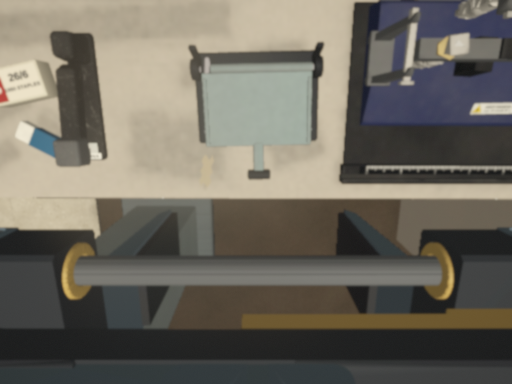

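The wrist view shows the wide stand square to the tool, with the bar at (259,174), the hinge line around row 65 and the leaf centred at column 258. The punch starts at column 347, roughly y = -460, so the gripper clears it.

```bash
python3 - <<'E'
from h import *
g=cv2.imread("pics/w1.png",0)
print(g[160:190,253].tolist()); print(g[174,240:280].tolist())
for u in((259,174.5),(248.5,174.5),(270,174.5),(192,52),(322,50),(257,65),(347,174)):print(u,onplane("wrist",u,26).round(1))
E
python3 rel.py 400 -366 75 180 0 0  400 -366 29 180 0 0
```

```text
[164, 165, 168, 170, 171, 171, 171, 169, 160, 138, 105, 82, 78, 81, 83, 83, 82, 84, 109, 150, 178, 190, 193, 192, 192, 192, 192, 193, 193, 193]
[191, 191, 192, 193, 193, 192, 182, 155, 115, 87, 83, 82, 82, 83, 83, 82, 83, 82, 83, 82, 82, 83, 83, 82, 82, 82, 81, 82, 89, 115, 155, 182, 191, 191, 191, 190, 190, 190, 190, 190]
(259, 174.5) [ 401.5 -366.8   26. ]
(248.5, 174.5) [ 401.5 -354.7   26. ]
(270, 174.5) [ 401.5 -379.5   26. ]
(192, 52) [ 532.6 -296.1   26. ]
(322, 50) [ 534.6 -432.7   26. ]
(257, 65) [ 519.8 -364.4   26. ]
(347, 174) [ 402.2 -468.6   26. ]
[-0.0006  0.003   0.3223] [-0.0002 -0.0002  0.0011]
[-0.0006  0.0031  0.4143] [-0.0002 -0.0002  0.0011]
```

```bash
python3 -m jog '0.004 0.0056 0.08 0 0 0;0.004 0.0056 0.16 0 0 0;0.004 0.0056 0.24 0 0 0;0.004 0.0056 0.30 0 0 0;0.004 0.0056 0.312 0 0 0;0.004 0.0056 0.312 0 0 0;0.004 0.0056 0.312 0 0 0'
python3 - <<'E'
from h import *
s=state();print(s["ee_pos"],s["ee_rot"])
c=calibration("wrist");im=grab_frame("wrist");cv2.imwrite("pics/w2.png",im[:,:,::-1])
for q in("wide_pull","wide_hinge"):
    for d in tip_of(q,"wrist")[:2]:print(q,d,onplane("wrist",d["location"],26,c).round(1))
E
```

```text
time_s: 3.73
ee_pos: [403.3, -367.8, 81.5]
ee_rot: [179.9, -0.1, 0.1]
force: [-0.4, -0.0, 0.4]
gripper_width: 91.0
[ 403.25536172 -367.82689963   81.47624109] [ 1.79931590e+02 -1.07671805e-01  1.20718583e-01]
wide_pull {'location': [253.4, 226.0], 'confidence': 0.77} [ 399.3 -365.5   26. ]
wide_hinge {'location': [245.7, 38.6], 'confidence': 0.86} [ 517.4 -361.1   26. ]
```

View pics/w2.png

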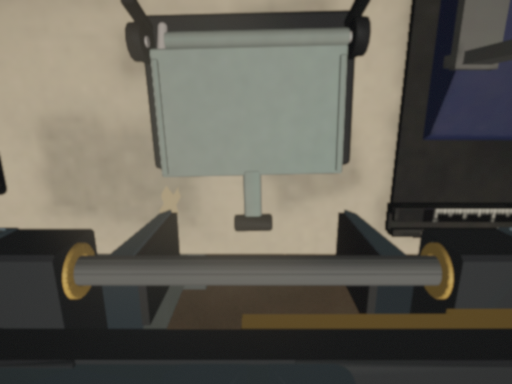

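The bar is centred between the fingers at about (253,223), which gives (401.5,-366). Next I go down and grip.

```bash
python3 -m jog '-0.0036 -0.0036 0.05 0 0 -0.01;-0.0036 -0.0036 0.09 0 0 -0.01;-0.0036 -0.0036 0.105 0 0 -0.01;-0.0036 -0.0036 0.105 0 0 -0.01;-0.0036 -0.0036 0.105 0 0 -0.01'
python3 -m jog '0 0 0 0 0 0;0 0 0 0 0 0;0 0 0 0 0 0;0 0 0 0 0 0;0 0 0 0 0 0;0 0 0 0 0 0;0 0 0 0 0 0;0 0 0 0 0 0;0 0 0 0 0 0;0 0 0 0 0 0' -1 30
python3 - <<'E'
from h import *
s=state();print(s["ee_pos"],s["ee_rot"],s["force"],s["gripper_width"])
im=grab_frame("side");cv2.imwrite("pics/s1.png",cv2.resize(im[100:230,220:380,::-1],(640,520)))
E
```

```text
time_s: 4.3
ee_pos: [402.5, -367.3, 30.9]
ee_rot: [179.8, -0.3, 1.0]
force: [-0.1, -0.1, 1.3]
gripper_width: 91.3
time_s: 5.13
ee_pos: [402.3, -365.8, 30.7]
ee_rot: [180.0, -0.2, 0.9]
force: [4.6, 11.5, 3.9]
gripper_width: 27.4
[ 402.32456668 -365.75647737   30.68947057] [179.97094859  -0.23596502   0.89927963] [ 4.64659051 11.46311596  3.89617119] 27.4294126055047
```

```bash
python3 -m jog '0 -0.002 -0.012 0 0 0;0.0013 -0.002 -0.024 0 0 0;0.0028 -0.002 -0.036 0 0 0;0.005 -0.002 -0.0478 0 0 0;0.0113 -0.002 -0.0711 0 0 0;0.0199 -0.002 -0.0935 0 0 0;0.0308 -0.002 -0.115 0 0 0;0.0439 -0.002 -0.1352 0 0 0;0.0591 -0.002 -0.1539 0 0 0;0.0591 -0.002 -0.1539 0 0 0;0.0591 -0.002 -0.1539 0 0 0'
python3 - <<'E'
from h import *
im=grab_frame("side");cv2.imwrite("pics/s2.png",cv2.resize(im[80:230,220:380,::-1],(640,600)))
s=state();print(s["force"],s["torque"])
E
```

```text
time_s: 6.1
ee_pos: [431.5, -363.8, 108.2]
ee_rot: [180.0, -0.2, 0.9]
force: [-1.5, -3.9, -0.8]
gripper_width: 25.4
[ 0.4442243  -2.77304044 -1.22347096] [-0.68598203  0.35768286 -0.00249624]
```

View pics/s2.png

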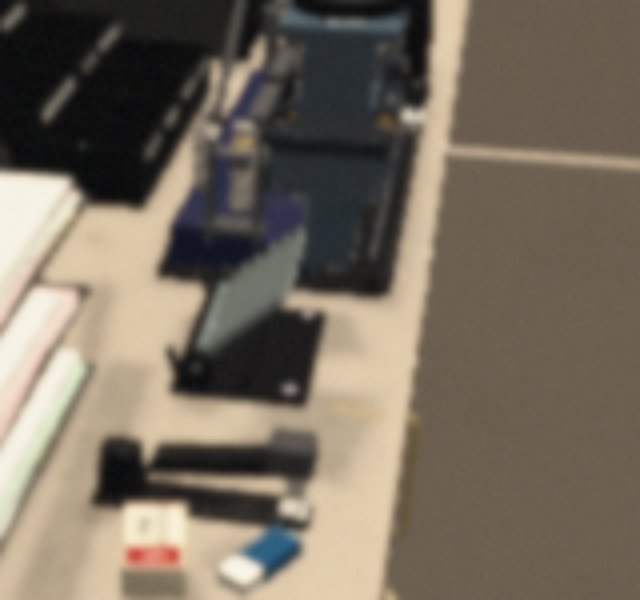

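The leaf is up at about 42° and held by the bar. I'll continue along the arc.

```bash
python3 -m jog '0.017 0 -0.017 0 0 0;0.0357 0 -0.0322 0 0 0;0.0559 0 -0.0453 0 0 0;0.0774 0 -0.0562 0 0 0;0.0998 0 -0.0648 0 0 0;0.1231 0 -0.0711 0 0 0;0.1469 0 -0.0748 0 0 0;0.1709 0 -0.0761 0 0 0;0.183 0 -0.0758 0 0 0;0.1949 0 -0.0748 0 0 0;0.203 0 -0.0738 0 0 0;0.2108 0 -0.0726 0 0 0;0.217 0 -0.0715 0 0 0;0.217 0 -0.0715 0 0 0;0.217 0 -0.0715 0 0 0'
python3 - <<'E'
from h import *
im=grab_frame("side");cv2.imwrite("pics/s3.png",cv2.resize(im[80:230,220:380,::-1],(640,600)))
E
```

```text
time_s: 7.4
ee_pos: [539.9, -361.3, 144.4]
ee_rot: [-179.9, -0.3, 0.9]
force: [1.1, 2.0, 5.7]
gripper_width: 25.5
```

View pics/s3.png

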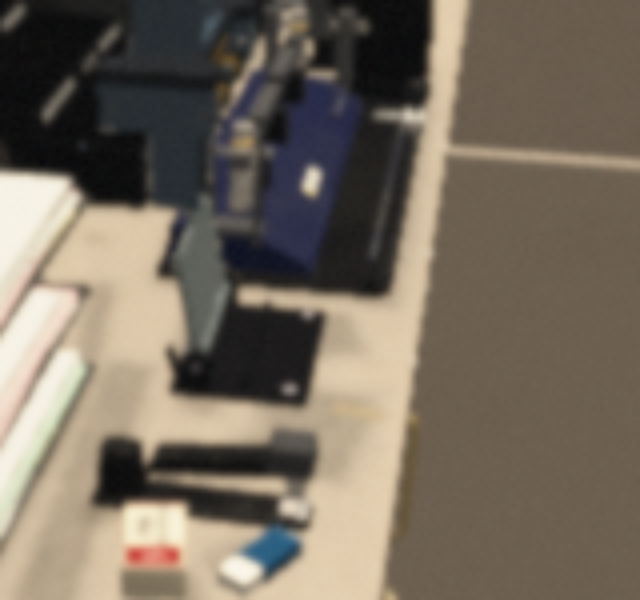

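The leaf is past upright. I'll open partly and withdraw upward.

```bash
python3 -m jog '0 0 0 0 0 0;0 0 0 0 0 0;0 0 0 0 0 0;0 0 0 0 0 0;0 0 0 0 0 0;0 0 0 0 0 0' 0.4
python3 -m jog '0 0 -0.02 0 0 0;0 0 -0.06 0 0 0;0 0 -0.12 0 0 0;-0.04 0 -0.19 0 0 0;-0.1 0 -0.25 0 0 0;-0.18 0 -0.28 0 0 0;-0.26 0 -0.28 0 0 0;-0.3 0 -0.28 0 0 0;-0.3 0 -0.28 0 0 0;-0.3 0 -0.28 0 0 0;-0.3 0 -0.28 0 0 0'
python3 - <<'E'
from h import *
a=grab_frame("side");b=grab_frame("top");print(state()["force"])
x=cv2.resize(a[80:290,180:380,::-1],(571,600));y=b[140:280,120:420,::-1]
cv2.imwrite("pics/s4.png",x);cv2.imwrite("pics/t4.png",cv2.resize(y,(800,373)))
E
```

```text
time_s: 7.95
ee_pos: [539.6, -361.4, 144.1]
ee_rot: [-179.9, -0.3, 0.9]
force: [0.3, -0.8, -1.3]
gripper_width: 61.8
time_s: 8.87
ee_pos: [389.7, -364.1, 284.0]
ee_rot: [-179.9, -0.3, 0.9]
force: [-0.4, -0.2, -0.8]
gripper_width: 63.6
[-0.23079506 -0.55063816 -0.59997165]
```

View pics/s4.png

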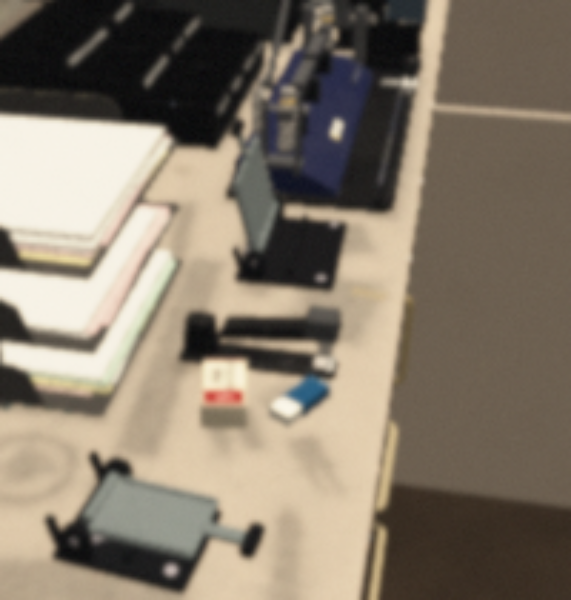

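View pics/t4.png

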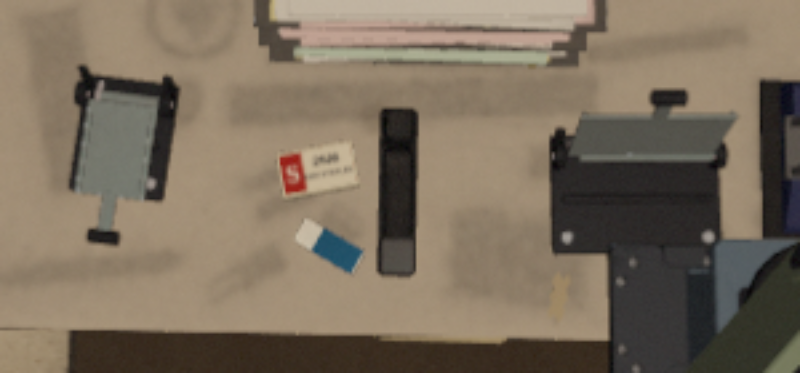

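The wide leaf is open and leaning back, with its bar at top-view pixel (370.9,176.4). The narrow stand is still flat. I'll check the angle numerically, then hand in.

```bash
python3 - <<'E'
from h import *
print("bar seen at z=137:",onplane("top",(370.9,176.4),137).round(1),"expected x about 547")
print(state()["force"].round(1)); print(job_done())
E
```

```text
bar seen at z=137: [ 545.8 -361.7  137. ] expected x about 547
[-0.2 -0.6 -0.6]
the job is handed in; nothing more can be done
None
```

The wider stand is open, its leaf leaning back on the stop, and the narrower stand is still folded. I gripped the wide stand's pull bar by its two ends with 30 N. I raised it along the 115 mm arc past upright, let go, drew the gripper clear and handed the job in at about 9 s.

- **Open angle:** after release, the top picture puts the bar at x ≈ 546 mm, against about 547 mm expected for fully open.
- **Narrow stand:** both the side and top pictures show it flat.
- **Forces:** after withdrawal the tool force read about zero (under 1 N). The highest reading I saw was about 12 N sideways as the fingers closed, because the gripper was about 1.5 mm off centre on the bar; I shifted it during the lift.
- **Disagreements:** the network's hinge point was a few mm sideways of where I judged it in the wrist pictures, so I used the leaf edges and tongue instead. The side view's first estimate of the bar was about 10 mm off in x, and I did not use it. No checks failed.

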